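# Load the covered indexing drill jig and click it round to the drill bush

### The arm

A 6-joint arm with a two-finger parallel gripper is mounted at the origin on a cart in front of the work surface, level with it; the furniture and walls round the work are solid. World frame = base frame: x ahead of the robot, y to its left, z up, the work surface at z = 0. Lengths are in m, angles in rad, forces in N, time in s.
With the tool pointing down it reaches from about 0.35 to 0.775 m from the base axis. Payload 5.5 kg.
Tool frame: the origin (TCP) lies midway between the tips of the shut fingers; the grasp point (between the pads) lies 19 mm behind it; z points along the fingers, y is the line along which they close (so a half turn about z gives the same grasp; the last joint's range is limited). The gripper opens to 85 mm and grips with 20 to 120 N. Pads are 22 mm wide; open, the fingers measure 114 mm over their backs; the gripper's body (76 mm by 85 mm) begins 54 mm behind the grasp point. The pads swing forward as they close: fully open they stand 13 mm farther back than shut.
Start: joints at [-1.362, 0.313, 0.046, 1.304, 0, 1.431], TCP at [0.197, -0.54, 0.231] pointing down, gripper open.
Joint ranges: [-2.76, 2.76], [-0.86, 1.69], [-1.03, 1.26], [-2.2, 2.34], [-1.47, 1.5], [-3.14, 3.14]. Speed limits (rad/s): [2.57, 2.57, 3.14, 3.14, 3.14, 3.14].

### API

Orientations are given as a 3x3 rotation matrix whose columns are the frame's x, y, z axes.
In Python, from plant import r gives the robot as it stands. The module is installed in compiled form; this text tells all that it offers.
- The arm moves only by the tool send_rows, never from a script. Its arguments are lists of equal length, an entry for each row: "offset": the shift along the tool's x, y, z in m, a list of three; "turn": the turn, a rotation vector about the tool's x, y, z in rad, a list of three. In form: {"offset": [[tx, ty, tz], ...], "turn": [[ax, ay, az], ...]}. A call has exactly 8 rows; each row is the pose to reach, as a shift and turn from the pose commanded when the call began, along the tool's axes at that moment; what a row does not reach only later rows make up. A row lasts 1/8 s, in which the tool goes at most 62.5 mm and 10.7 degrees, less where a joint would pass 70% of its speed; a pose out of reach is approached as far as the arm can. A call with a gripper value outside its range is refused whole. "jaw" is the opening in per cent of the stroke, from 0 (shut) to 100 (fully open), set as the call begins (left out, the last holds). The fingers move at their own pace and stop on an object; "grip_force" is the grip in N (left out, the last holds). Time passes only in rows, so rows that repeat a pose let the fingers close, or fill a call up. It gives the time, the measured TCP pose, the force, the opening and the grip force at its end, in the units of the state.
- r.state(): the state, without advancing time (a new reading comes with each control period).
- r.get_image(name): name is "side" or "top" or "wrist"; returns the picture (384x512x3 uint8, red, green, blue); there is no depth.
- r.camera_model(name): a dict with "K" (3x3 intrinsics, pixels), "rvec" (rotation vector, rad) and "tvec" (3), from world to camera coordinates, as OpenCV has them; the wrist camera has in their place "mount" (4x4, takes a point from camera to tool coordinates, whose origin is the TCP and whose axes are the flange's). Camera axes: x right, y down, z forward; pixel columns grow to the right and rows downward; lengths in m; the calibration is good to about 2 mm. A picture is of the moment at which its call begins: read the wrist's pose just before it. camera_model takes no time and is no camera call.
- r.job_done(): hands the job in; it is judged then, once.
Trained networks look in the newest picture that a camera, given by its name, has taken for a name from the list of things; names that differ only in an ending like _2 or _b are one class to them, and where a whole thing is asked for, a point or a joint stands for the part that bears it (a point fixed in the world has none). Each returns a list of dicts, best first, with "score" (0 to 1); they miss things now and then, are a little off and sometimes report something else, mostly with a low value. They report only what shows in the picture. A call takes as long as a camera call. They do not tell look-alikes from the thing itself.
- r.boxes_of(camera, query): "location" ([x, y, z] in m, in world coordinates, good to about 4 mm: the middle of the surface that is visible of it).
- r.trace(camera, query): "pixels" (384x512 bool, what is visible of it).
The state is a dict: "time": time; "q": joint angles; "joint_vel": joint speeds; "joint_efforts": joint torques, N m; "eef_pos": TCP position; "ee_rot": TCP orientation; "contact_force": force on the tool from outside, world axes, zero at the start; "ft_torque": the same for the moment, N m; "grip_width": opening from 0.0 (shut) to 1.0 (fully open); "grip_force": force on a finger pad.
Only numpy, scipy, OpenCV 4.12 (cv2) and the standard library are available. Lean on these libraries where they do the work, as an engineer would, in place of code of your own. Each camera call takes 0.05 s, during which the arm holds its last target. There are 200 camera calls.

### The job

One of the six pockets of the table inside the covered drill jig is empty: turn the table by its star handle, feeling down through the loading hole at each click, until the empty pocket is there. Put the loose brass fitting upright into it through the hole, then turn the table three clicks more, so that this fitting stands in its detent under the drill bush opposite. Leave the hole saw and the big bolt where they stand.

Things in the scene. Friction and masses are not known exactly. Their poses are not given: they have to be found in the camera images.
- jig: Grey sheet-steel box bolted to the bench: housing 250x250 mm, base plate 274x274 mm, flat 3 mm cover whose upper face is 84 mm above the bench. Origin: centre of its underside, on the vertical axis of the table inside. Its x axis points from the loading hole to the drill bush, z up.
- table_floor (a point): Point on the table's axis, at its floor, 22 mm above the bench, fixed to the jig. The table turns either way, no end stops, and clicks into a spring detent every 60 deg; 6 deg past half-way it snaps on by itself (at half-way it can hang). Six round pockets (54 mm inside, walls 30 mm high) lie on an 85 mm radius; in a detent one is right under the loading hole and one under the bush.
- hatch (a point): Centre of the round loading hole (50 mm across), at the cover's upper face. Five pockets hold other brass fittings of the same kind, tops (34 mm wide) 6 mm below this face; one, not known which, is empty, down to its floor 62 mm below. At the start it is one to three clicks away, turning the table clockwise seen from above.
- station (a point): Point on the cover's upper face under the drill bush, a steel collar 48 mm wide and 22 mm high, opposite the loading hole (three clicks either way). The pocket at this station is straight below it, hidden by the cover.
- hub (a point): Point on the table's axis, 24 mm above the cover, at mid-height of the star handle that turns the table: hub 34 mm across, 11 mm higher; below it a collar 44 mm across, 8 mm high. Six level bars, 8 mm thick, reach 61 mm from the axis, with 14 mm end balls. In a detent they point 30, 90, 150.. deg from the jig's x axis. 45 mm out, about 7 N sideways leaves a detent.
- fitting_mid (a point): The loose brass fitting to load, standing upright on the bench beside the jig: turned hose tail, 56 mm high, flange 42 mm across and 9 mm high at the foot, body 34 mm across above it, 0.26 kg. Point on its axis half-way up (28 mm above its foot), z along its axis
- hole_saw_mid (a point): Hole saw standing on its teeth, a dark steel cup 50 mm across and 35 mm high with a shank to 61 mm; point on its axis 18 mm above the bench. To be left alone
- big_bolt_mid (a point): Rusty hex bolt standing on its head, head 33 mm, shank 19 mm, 74 mm high; point on its axis half-way up. To be left alone
Mind the look-alikes: they are no part of the job. Leave any green or pink look-alike of the part that bears fitting_mid alone.

How it is judged:
By the outcome, as a careful person would: the job done as asked, in the order asked, and still so for the second after the job is handed in, with the robot touching nothing.
It also fails if it takes over 72 s, if anything falls off the work surface, if the arm or the gripper's body presses on something with over 40 N, if the wrist force passes 120 N, or if a joint passes its speed limit or range.

## Working session

There is one attempt and no reset: what is moved stays moved. The work goes in short steps, Python scripts to look and compute and a tool call to move; the robot and the scene stay as the last step left them, time stands still between calls to the robot, and variables do not carry over. Pictures are saved under pics/ and viewed, at most 10 in all, crops included, and the job is handed in when it is done.

Besides the shell and the picture viewer there is one more tool, called after ">>>" as name(argument=value, ...) on one line, values as JSON. send_rows: Moves the arm, as the interface text tells. Its arguments: {"type":"object","properties":{"offset":{"type":"array"},"turn":{"type":"array"},"jaw":{"type":"number"},"grip_force":{"type":"number"}},"required":["offset","turn"]}

```bash
mkdir -p pics; cat > h.py <<'E'
import numpy as np, cv2
from plant import r
def save(n,im): cv2.imwrite('pics/'+n,cv2.cvtColor(im,cv2.COLOR_RGB2BGR))
def P(cam):
    m=r.camera_model(cam); K=np.array(m['K'])
    if 'mount' in m:
        s=r.state();T=np.eye(4);T[:3,:3]=s['ee_rot'];T[:3,3]=s['eef_pos']
        C=np.linalg.inv(T@np.array(m['mount']))
        return K,C[:3,:3],C[:3,3]
    return K,cv2.Rodrigues(np.array(m['rvec'],float))[0],np.array(m['tvec'],float).ravel()
def ray(M,u,v):
    K,R,t=M; d=R.T@np.linalg.inv(K)@np.array([u,v,1.]); return -R.T@t,d
def atz(M,u,v,z):
    o,d=ray(M,u,v); return o+d*(z-o[2])/d[2]
def proj(M,p):
    K,R,t=M; q=K@(R@np.array(p,float)+t); return q[:2]/q[2]
def tri(obs):
    A=np.zeros((3,3));b=np.zeros(3)
    for M,(u,v) in obs:
        o,d=ray(M,u,v);d=d/np.linalg.norm(d);Q=np.eye(3)-np.outer(d,d);A+=Q;b+=Q@o
    return np.linalg.solve(A,b)
E
python3 - <<'E'
from h import *
a=r.get_image('top');b=r.get_image('side')
save('a.png',np.hstack([a,b])[:, :]) 
im=np.hstack([a,b]); save('a.png',cv2.resize(im,(800,300)))
save('top.png',a);save('side.png',b)
for c in ('top','side'):
    K,R,t=P(c); print(c,K[0,0],(-R.T@t).round(3),R[2].round(2))
    for n in ('jig','hatch','station','hub','fitting_mid','hole_saw_mid','big_bolt_mid'):
        try: print(n,[(np.round(d['location'],3).tolist(),round(d['score'],2)) for d in r.boxes_of(c,n)[:4]])
        except Exception as e: print(n,e)
s=r.state();print(s['time'],s['ee_rot'])
E
```

```text
top 388.3346823860513 [ 0.407 -0.326  0.922] [ 0.15  0.01 -0.99]
jig [([0.506, -0.122, 0.081], 0.82)]
hatch [([0.512, -0.125, 0.086], 0.7)]
station [([0.509, -0.123, 0.085], 0.7)]
hub [([0.51, -0.121, 0.085], 0.97)]
fitting_mid [([0.491, -0.325, 0.058], 0.82), ([0.624, -0.363, 0.053], 0.75), ([0.56, -0.387, 0.053], 0.49)]
hole_saw_mid [([0.562, -0.517, 0.035], 0.62)]
big_bolt_mid [([0.464, -0.482, 0.059], 0.72)]
side 399.4868007600015 [ 0.354 -0.933  0.628] [ 0.23  0.74 -0.63]
jig [([0.51, -0.186, 0.085], 0.9)]
hatch [([0.506, -0.185, 0.086], 0.82)]
station [([0.507, -0.189, 0.081], 0.87)]
hub [([0.509, -0.191, 0.082], 0.77)]
fitting_mid [([0.63, -0.375, 0.034], 0.92), ([0.489, -0.338, 0.037], 0.78), ([0.482, -0.415, 0.042], 0.71), ([0.561, -0.4, 0.034], 0.59)]
hole_saw_mid [([0.563, -0.529, 0.032], 0.86), ([0.509, -0.188, 0.083], 0.71), ([0.466, -0.488, 0.035], 0.41)]
big_bolt_mid [([0.466, -0.49, 0.035], 0.64)]
0.8 [[ 9.39789043e-01  3.41755105e-01  5.59607894e-05]
 [ 3.41755108e-01 -9.39789010e-01 -2.51341804e-04]
 [-3.33060097e-05  2.55333159e-04 -9.99999967e-01]]
```

View pics/top.png

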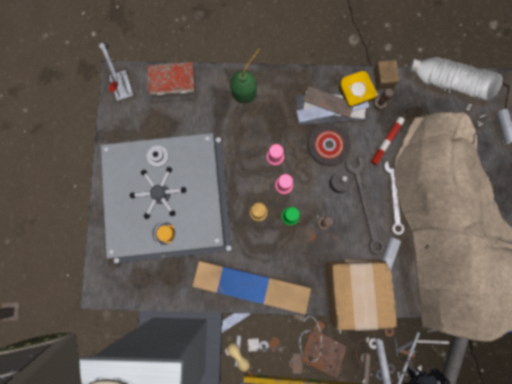

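View pics/side.png

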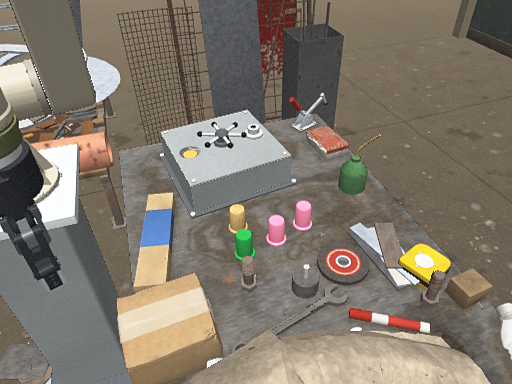

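The top view shows the brass fitting at (259,212), green at (291,216) and pinks at (285,184) and (276,155). On the jig, the hub is at (158,193), the bush at (157,155), and the hole, with brass in it, at (165,234). Next I'll triangulate these.

```bash
python3 - <<'E'
from h import *
T=P('top');S=P('side')
print('hub',tri([(T,(158,192)),(S,(222,133))]))
for n,p in (('hub',(158,192)),):print(atz(T,*p,.115))
print('hole',atz(T,165,234,.084),'side',atz(S,190,153,.084),'bush',atz(T,157,155,.106),atz(S,254,128,.106))
import cv2
for cam,M,box in(('top',T,(240,195,278,228)),('side',S,(222,198,252,238))):
    im=cv2.imread(f'pics/{cam}.png');hsv=cv2.cvtColor(im,cv2.COLOR_BGR2HSV)
    m=((hsv[...,0]>10)&(hsv[...,0]<28)&(hsv[...,1]>110)&(hsv[...,2]>90))
    k=np.zeros_like(m);x0,y0,x1,y1=box;k[y0:y1,x0:x1]=1;m&=k.astype(bool)
    ys,xs=np.where(m);print(cam,xs.min(),xs.max(),ys.min(),ys.max(),xs.mean(),ys.mean())
    for z in(.0,.028,.056):print(z,atz(M,xs.mean(),ys.mean(),z).round(3))
m=r.camera_model('wrist');print(np.round(m['K'],1),np.round(m['mount'],3))
h=atz(T,158,192,.115)
s=r.state();R=np.array(s['ee_rot']);p=np.array(s['eef_pos'])
print(p)
E
```

```text
hub [ 0.52191749 -0.11506858  0.11323544]
[ 0.52138793 -0.11549779  0.115     ]
hole [ 0.43493184 -0.12806217  0.084     ] side [ 0.43711086 -0.1296772   0.084     ] bush [ 0.60328225 -0.10605492  0.106     ] [ 0.60582092 -0.10839148  0.106     ]
top 250 266 202 220 258.1467181467182 211.46332046332046
0.0 [ 0.496 -0.327  0.   ]
0.028 [ 0.494 -0.327  0.028]
0.056 [ 0.491 -0.327  0.056]
side 229 247 204 233 237.03790087463557 219.6734693877551
0.0 [ 0.5   -0.302  0.   ]
0.028 [ 0.494 -0.33   0.028]
0.056 [ 0.487 -0.359  0.056]
[[322.5   0.  259.4]
 [  0.  322.5 192.3]
 [  0.    0.    1. ]] [[-0.001 -0.948 -0.318  0.082]
 [ 1.    -0.001 -0.001 -0.001]
 [ 0.    -0.318  0.948 -0.142]
 [ 0.     0.     0.     1.   ]]
[ 0.19651793 -0.54045566  0.23139691]
```

```bash
cat >> h.py <<'E'
def go(p,yaw_deg,verbose=True):
    """offset and turn (tool axes) from the present pose to TCP p, tool down, x axis at yaw"""
    from scipy.spatial.transform import Rotation as Ro
    s=r.state();R=np.array(s['ee_rot']);y=np.deg2rad(yaw_deg)
    G=np.array([[np.cos(y),np.sin(y),0],[np.sin(y),-np.cos(y),0],[0,0,-1]])
    o=R.T@(np.array(p)-s['eef_pos']);w=Ro.from_matrix(R.T@G).as_rotvec()
    print('offset',o.round(4).tolist(),'turn',w.round(3).tolist())
E
python3 -c "
from h import *
go([.52,-.118,.23],120)
go([.52,-.118,.23],217.3)"
```

```text
offset [0.4484, -0.2865, 0.0013] turn [0.0, 0.0, -1.746]
offset [0.4484, -0.2865, 0.0013] turn [0.0, -0.0, 2.839]
```

>>> send_rows(offset=[[0.05, -0.032, 0], [0.1, -0.064, 0], [0.15, -0.096, 0], [0.2, -0.128, 0], [0.25, -0.16, 0], [0.3, -0.192, 0], [0.35, -0.224, 0], [0.4, -0.256, 0]], turn=[[0, 0, -0.185], [0, 0, -0.37], [0, 0, -0.555], [0, 0, -0.74], [0, 0, -0.925], [0, 0, -1.11], [0, 0, -1.295], [0, 0, -1.48]], jaw=88)

```text
time: 1.8
eef_pos: [0.486, -0.1615, 0.2316]
ee_rot: [[-0.261, 0.965, 0.001], [0.965, 0.261, -0.001], [-0.001, 0.001, -1.0]]
contact_force: [0.7, -0.5, -0.0]
grip_width: 0.881
grip_force: 0.0
```

```bash
python3 -c "
from h import *
s=r.state();print(s['time'],s['eef_pos'],s['q'],s['grip_width'])
go([.52,-.118,.23],217.3)"
```

```text
1.8 [ 0.48601771 -0.16149373  0.23159959] [-4.77541532e-01  1.90423274e-01 -1.14803042e-01  1.26455294e+00
 -1.82146318e-04  8.29183004e-01] 0.8810446216950715
offset [0.0331, 0.0442, 0.0016] turn [-0.0, 0.001, -1.958]
```

>>> send_rows(offset=[[0.01, 0.012, 0], [0.02, 0.025, 0], [0.033, 0.044, 0], [0.033, 0.044, 0], [0.033, 0.044, 0], [0.033, 0.044, 0], [0.033, 0.044, 0], [0.033, 0.044, 0]], turn=[[0, 0, -0.185], [0, 0, -0.37], [0, 0, -0.555], [0, 0, -0.74], [0, 0, -0.925], [0, 0, -1.11], [0, 0, -1.295], [0, 0, -1.48]])

```text
time: 2.8
eef_pos: [0.5191, -0.12, 0.2314]
ee_rot: [[-0.985, -0.172, 0.0], [-0.172, 0.985, -0.0], [-0.0, -0.0, -1.0]]
contact_force: [0.6, -0.0, -0.0]
grip_width: 0.88
grip_force: 0.0
```

```bash
python3 - <<'E'
from h import *
M=P('wrist');im=r.get_image('wrist');save('w1.png',im)
s=r.state();print(s['time'],s['eef_pos'],s['q'])
for n,p in(('hub',[.52,-.118,.119]),('hole',[.436,-.129,.084]),('bush',[.604,-.107,.106])):print(n,proj(M,p).round())
go([.52,-.118,.23],217.3)
E
```

```text
2.85 [ 0.51907692 -0.11998284  0.23134665] [-3.77844771e-01  2.30922180e-01 -6.41523093e-02  1.27553231e+00
 -7.52729802e-05 -5.56560955e-01]
hub [260. 190.]
hole [264.  82.]
bush [256. 270.]
offset [-0.0013, 0.0018, 0.0013] turn [-0.0, 0.0, -0.472]
```

View pics/w1.png

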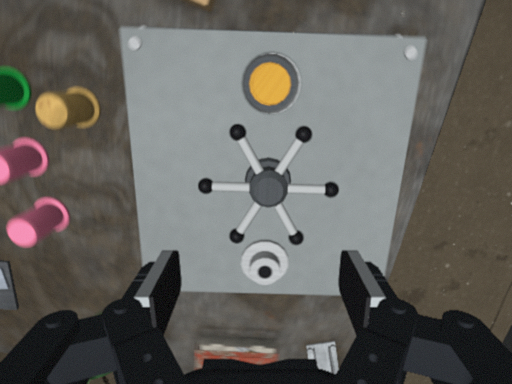

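```bash
python3 - <<'E'
from h import *
M=P('wrist');T=P('top');S=P('side')
s=r.state();print(proj(M,s['eef_pos']))
print('hub',atz(M,268,187,.119))
b=[(238,132),(304,134),(332,190),(296,238),(236,237),(205,186)]
B=np.array([atz(M,*p,.108) for p in b]);c=B.mean(0);print('balls c',c,'r',np.linalg.norm(B-c,axis=1).round(3))
a=np.degrees(np.arctan2(*(B-c)[:,1::-1].T));print(a.round(1),'yaw',((a-30+180+30)%60-30).round(1))
print('hole',atz(M,271,83,.084),'bush',atz(M,265,262,.106))
print('hub tri',tri([(T,(158,192)),(M,(268,187))]),'hole tri',tri([(T,(165,234)),(M,(271,83))]))
print('fit top',atz(M,53,110,.056),tri([(T,(258.5,211)),(M,(53,110))]))
E
```

```text
[257.19706178 257.70135612]
hub [ 0.51639481 -0.11209598  0.119     ]
balls c [ 0.52064371 -0.11059517  0.108     ] r [0.054 0.055 0.055 0.054 0.055 0.055]
[-142.1  158.5   98.3   38.3  -21.7  -81.8] yaw [7.9 8.5 8.3 8.3 8.3 8.2]
hole [ 0.43563771 -0.12380307  0.084     ] bush [ 0.59378211 -0.10006177  0.106     ]
hub tri [ 0.5244136  -0.10986821  0.09317062] hole tri [ 0.43554076 -0.12312704  0.06318042]
fit top [ 0.49621646 -0.32330112  0.056     ] [ 0.49510322 -0.32769395  0.04899022]
```

```bash
python3 -c "
from h import *
go([.5205,-.113,.15],218)"
```

```text
offset [-0.0026, 0.0066, 0.0813] turn [-0.0, 0.0, -0.485]
```

>>> send_rows(offset=[[0, 0.002, 0.02], [-0.001, 0.004, 0.04], [-0.0026, 0.0066, 0.06], [-0.0026, 0.0066, 0.081], [-0.0026, 0.0066, 0.081], [-0.0026, 0.0066, 0.081], [-0.0026, 0.0066, 0.081], [-0.0026, 0.0066, 0.081]], turn=[[0, 0, -0.16], [0, 0, -0.32], [0, 0, -0.485], [0, 0, -0.485], [0, 0, -0.485], [0, 0, -0.485], [0, 0, -0.485], [0, 0, -0.485]])

```text
time: 3.85
eef_pos: [0.521, -0.1133, 0.1511]
ee_rot: [[-0.795, -0.607, 0.001], [-0.607, 0.795, -0.001], [-0.001, -0.001, -1.0]]
contact_force: [0.2, -0.1, -0.8]
grip_width: 0.883
grip_force: 0.0
```

```bash
python3 - <<'E'
from h import *
M=P('wrist');im=r.get_image('wrist');save('w2.png',im)
s=r.state();print(s['time'],s['eef_pos'],proj(M,s['eef_pos']))
print(proj(M,[.5205,-.113,.119]))
E
```

```text
3.9 [ 0.52085722 -0.11319735  0.15089439] [257.66165076 256.34283783]
[258.6254066  228.74201486]
```

View pics/w2.png

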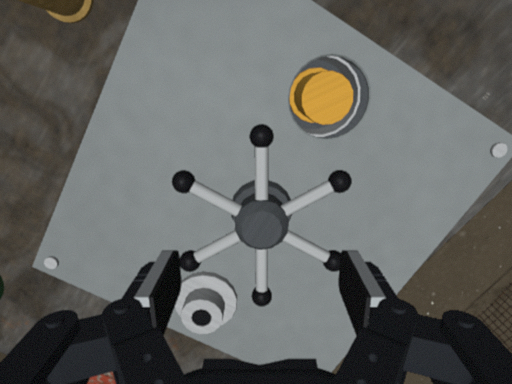

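```bash
python3 - <<'E'
from h import *
M=P('wrist');T=P('top')
print('hub',atz(M,262,222,.119))
b=[(261,135),(340,181),(335,260),(262,297),(190,261),(183,181)]
B=np.array([atz(M,*p,.108) for p in b]);c=B.mean(0);print('balls c',c,'r',np.linalg.norm(B-c,axis=1).round(3))
a=np.degrees(np.arctan2(*(B-c)[:,1::-1].T));print('yaw',((a-30+180+30)%60-30).round(1))
print('hole',atz(M,331,93,.084))
go([.521,-.1145,.083],218)
E
```

```text
hub [ 0.51559859 -0.11401934  0.119     ]
balls c [ 0.51982255 -0.11081469  0.108     ] r [0.054 0.054 0.054 0.055 0.054 0.054]
yaw [7.9 7.5 8.2 7.5 7.5 7.4]
hole [ 0.43285635 -0.12329343  0.084     ]
offset [0.0007, -0.0011, 0.0679] turn [-0.001, 0.001, -0.011]
```

>>> send_rows(offset=[[0, 0, 0.02], [0, 0, 0.035], [0, 0, 0.048], [0, 0, 0.058], [0, 0, 0.065], [0, 0, 0.065], [0, 0, 0.065], [0, 0, 0.065]], turn=[[0, 0, 0], [0, 0, 0], [0, 0, 0], [0, 0, 0], [0, 0, 0], [0, 0, 0], [0, 0, 0], [0, 0, 0]])

```text
time: 4.9
eef_pos: [0.5209, -0.1132, 0.0858]
ee_rot: [[-0.795, -0.607, 0.001], [-0.607, 0.795, -0.0], [-0.0, -0.001, -1.0]]
contact_force: [-0.1, -0.5, 0.6]
grip_width: 0.88
grip_force: 0.0
```

>>> send_rows(offset=[[0, 0, 0], [0, 0, 0], [0, 0, 0], [0, 0, 0], [0, 0, 0], [0, 0, 0], [0, 0, 0], [0, 0, 0]], turn=[[0, 0, 0.15], [0, 0, 0.3], [0, 0, 0.45], [0, 0, 0.6], [0, 0, 0.75], [0, 0, 0.9], [0, 0, 1.047], [0, 0, 1.047]])

```text
time: 5.9
eef_pos: [0.5208, -0.1131, 0.0856]
ee_rot: [[-0.924, 0.383, 0.001], [0.383, 0.924, -0.0], [-0.001, -0.0, -1.0]]
contact_force: [-0.4, -0.2, -0.4]
grip_width: 0.88
grip_force: 0.0
```

```bash
python3 - <<'E'
from h import *
M=P('wrist');im=r.get_image('wrist');save('w3.png',im)
s=r.state();print(s['time'],s['eef_pos'],s['contact_force'],s['ft_torque'],s['q'])
print(proj(M,[.4355,-.126,.084]))
E
```

```text
5.95 [ 0.5208211  -0.11315928  0.08561412] [ 0.61327115  0.22918863 -0.83660369] [-0.03158072  0.05664468  0.0434982 ] [-3.64586598e-01  3.22271617e-01 -3.14241747e-01  9.33468227e-01
 -5.28988569e-05  2.74594542e-02]
[153.74065142 105.69273383]
```

View pics/w3.png

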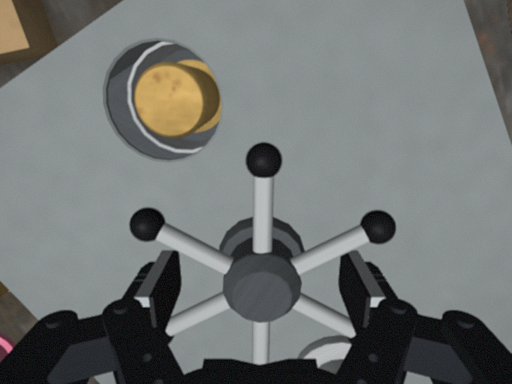

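The first click worked, but the hole at (165,100) still shows a spotted brass top, so this pocket is full. I'll turn one more click.

>>> send_rows(offset=[[0, 0, 0], [0, 0, 0], [0, 0, 0], [0, 0, 0], [0, 0, 0], [0, 0, 0], [0, 0, 0], [0, 0, 0]], turn=[[0, 0, 0.15], [0, 0, 0.3], [0, 0, 0.45], [0, 0, 0.6], [0, 0, 0.75], [0, 0, 0.9], [0, 0, 1.047], [0, 0, 1.047]])

```text
time: 6.95
eef_pos: [0.5207, -0.1131, 0.0854]
ee_rot: [[-0.132, 0.991, 0.0], [0.991, 0.132, -0.0], [-0.0, 0.0, -1.0]]
contact_force: [-0.6, -0.2, -0.4]
grip_width: 0.883
grip_force: 0.0
```

```bash
python3 - <<'E'
from h import *
M=P('wrist');im=r.get_image('wrist');save('w4.png',im)
s=r.state();print(s['time'],s['eef_pos'],s['contact_force'],s['ft_torque'],s['q'])
print(proj(M,[.4355,-.126,.084]))
E
```

```text
7.0 [ 0.52079261 -0.1132189   0.08545735] [-0.97203748  0.75157261  0.03576289] [ 0.00905411  0.04443111 -0.01967007] [-3.64612248e-01  3.22505140e-01 -3.14334931e-01  9.33271617e-01
 -2.27240093e-04  1.07297787e+00]
[ 89.21547396 261.01173928]
```

View pics/w4.png

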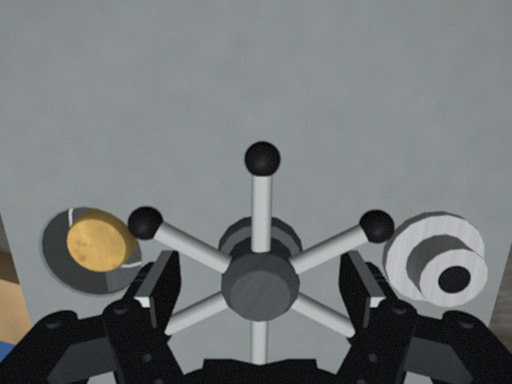

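The hole at (90,245) is still full, so the empty pocket must be the third click.

>>> send_rows(offset=[[0, 0, 0], [0, 0, 0], [0, 0, 0], [0, 0, 0], [0, 0, 0], [0, 0, 0], [0, 0, 0], [0, 0, 0]], turn=[[0, 0, 0.15], [0, 0, 0.3], [0, 0, 0.45], [0, 0, 0.6], [0, 0, 0.75], [0, 0, 0.9], [0, 0, 1.047], [0, 0, 1.047]])

```text
time: 8.0
eef_pos: [0.5207, -0.1132, 0.0854]
ee_rot: [[0.792, 0.611, 0.0], [0.611, -0.792, -0.0], [-0.0, 0.0, -1.0]]
contact_force: [0.3, -0.3, -0.4]
grip_width: 0.878
grip_force: 0.0
```

>>> send_rows(offset=[[0, 0, -0.03], [0, 0, -0.07], [0, 0, -0.12], [0, 0, -0.12], [0, 0, -0.12], [0, 0, -0.12], [0, 0, -0.12], [0, 0, -0.12]], turn=[[0, 0, 0], [0, 0, 0], [0, 0, 0], [0, 0, -0.18], [0, 0, -0.36], [0, 0, -0.54], [0, 0, -0.72], [0, 0, -0.9]])

```text
time: 9.0
eef_pos: [0.5206, -0.1133, 0.2053]
ee_rot: [[0.007, 1.0, 0.0], [1.0, -0.007, -0.0], [-0.0, 0.0, -1.0]]
contact_force: [0.0, 0.4, 1.0]
grip_width: 0.878
grip_force: 0.0
```

```bash
python3 - <<'E'
from h import *
M=P('wrist');im=r.get_image('wrist');save('w5.png',im)
s=r.state();print(s['time'],s['eef_pos'],s['contact_force'],s['q'])
print(proj(M,[.4355,-.126,.084]))
for y in(60,97,150):go([.494,-.3265,.12],y)
E
```

```text
9.05 [ 0.52055119 -0.11324814  0.20531473] [0.82160088 0.69506443 0.43213608] [-3.64781578e-01  2.40366031e-01 -1.16056939e-01  1.21413755e+00
 -3.07925940e-04  1.20805925e+00]
[162.14243053 201.16910728]
offset [-0.2133, -0.0261, 0.0854] turn [0.0, 0.0, 0.522]
offset [-0.2133, -0.0261, 0.0854] turn [0.0, 0.0, -0.124]
offset [-0.2133, -0.0261, 0.0854] turn [-0.0, 0.0, -1.049]
```

View pics/w5.png

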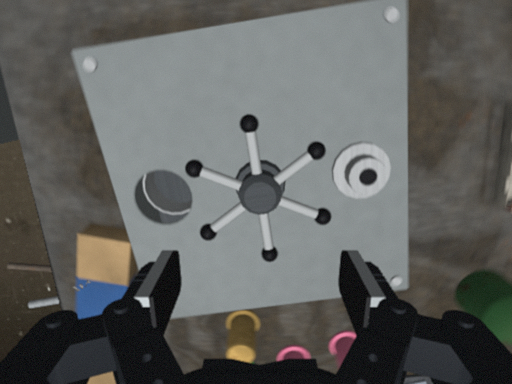

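The pocket under the hole at (163,196) is now empty and dark to its floor. Next is the loose fitting.

>>> send_rows(offset=[[-0.03, -0.004, 0], [-0.075, -0.01, 0], [-0.12, -0.015, 0], [-0.165, -0.02, 0.02], [-0.2, -0.026, 0.045], [-0.213, -0.026, 0.065], [-0.213, -0.026, 0.075], [-0.213, -0.026, 0.075]], turn=[[0, 0, 0], [0, 0, 0], [0, 0, 0], [0, 0, 0], [0, 0, 0], [0, 0, 0], [0, 0, 0], [0, 0, 0]], jaw=100)

```text
time: 10.05
eef_pos: [0.4903, -0.3246, 0.1297]
ee_rot: [[0.017, 1.0, -0.001], [1.0, -0.017, 0.001], [0.001, -0.001, -1.0]]
contact_force: [-0.3, 0.2, -0.9]
grip_width: 0.999
grip_force: 0.0
```

```bash
python3 - <<'E'
from h import *
M=P('wrist');im=r.get_image('wrist');save('w6.png',im)
s=r.state();print(s['time'],s['eef_pos'],s['grip_width'])
print(proj(M,[.494,-.3265,.056]),proj(M,[.494,-.3265,.0]))
E
```

```text
10.1 [ 0.49076707 -0.32477821  0.13053608] 1.001485834909859
[265.46511887 208.94652907] [264.42153713 185.74859695]
```

View pics/w6.png

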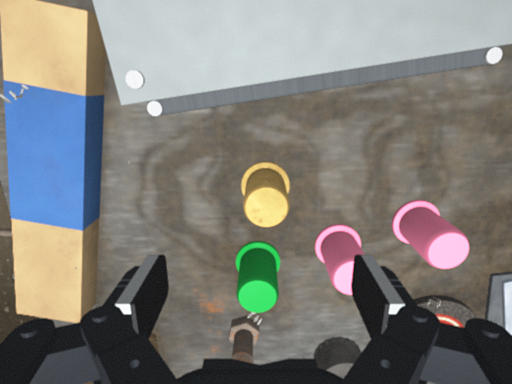

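The brass fitting's top is at (266,206) and its foot at (265,185), which matches the prediction. Descending to grip it.

```bash
python3 -c "
from h import *
go([.494,-.3258,.037],90)"
```

```text
offset [-0.001, 0.0033, 0.0935] turn [-0.0, -0.0, -0.017]
```

>>> send_rows(offset=[[-0.001, 0.003, 0.02], [-0.001, 0.003, 0.04], [-0.001, 0.003, 0.06], [-0.001, 0.003, 0.08], [-0.001, 0.003, 0.0935], [-0.001, 0.003, 0.0935], [-0.001, 0.003, 0.0935], [-0.001, 0.003, 0.0935]], turn=[[0, 0, 0], [0, 0, 0], [0, 0, 0], [0, 0, 0], [0, 0, 0], [0, 0, 0], [0, 0, 0], [0, 0, 0]])

```text
time: 11.1
eef_pos: [0.4943, -0.3271, 0.0378]
ee_rot: [[0.018, 1.0, 0.001], [1.0, -0.018, -0.001], [-0.001, 0.001, -1.0]]
contact_force: [-0.2, -0.7, 1.4]
grip_width: 1.001
grip_force: 0.0
```

>>> send_rows(offset=[[0, 0, 0], [0, 0, 0], [0, 0, 0], [0, 0, 0], [0, 0, 0], [0, 0, 0], [0, 0, 0], [0, 0, 0]], turn=[[0, 0, 0], [0, 0, 0], [0, 0, 0], [0, 0, 0], [0, 0, 0], [0, 0, 0], [0, 0, 0], [0, 0, 0]], jaw=0, grip_force=60)

```text
time: 12.1
eef_pos: [0.494, -0.3268, 0.0373]
ee_rot: [[0.018, 1.0, 0.001], [1.0, -0.018, -0.001], [-0.001, 0.001, -1.0]]
contact_force: [0.0, 0.5, 6.1]
grip_width: 0.36
grip_force: 59.3
```

>>> send_rows(offset=[[0, 0, -0.02], [0, 0, -0.05], [0, 0, -0.08], [0, 0, -0.11], [0, 0, -0.13], [0, 0, -0.13], [0, 0, -0.13], [0, 0, -0.13]], turn=[[0, 0, 0], [0, 0, 0], [0, 0, 0], [0, 0, 0], [0, 0, 0], [0, 0, 0], [0, 0, 0], [0, 0, 0]])

```text
time: 13.1
eef_pos: [0.4929, -0.3259, 0.165]
ee_rot: [[0.018, 1.0, -0.002], [1.0, -0.018, 0.002], [0.002, -0.002, -1.0]]
contact_force: [-1.0, 0.3, -2.6]
grip_width: 0.359
grip_force: 60.1
```

```bash
python3 - <<'E'
from h import *
M=P('wrist');a=r.get_image('wrist');b=r.get_image('side');save('g.png',np.hstack([a[:,130:390],b[100:292:,120:400].repeat(2,0)[:384]]) if 0 else np.hstack([a[:,130:390],cv2.resize(b[60:252,100:360],(520,384))]))
s=r.state();print(s['time'],s['eef_pos'],s['grip_width'],s['grip_force'],s['contact_force'])
p=s['eef_pos']
for dz in(0,.01,.02):print(proj(M,p-[0,0,dz]).round(1))
E
```

```text
13.2 [ 0.49313566 -0.3261736   0.16557413] 0.36366521892882625 60.14574712375179 [ 0.52706616  0.24803988 -2.52411809]
[260.9 260.5]
[260.8 250.7]
[260.8 242. ]
```

View pics/g.png

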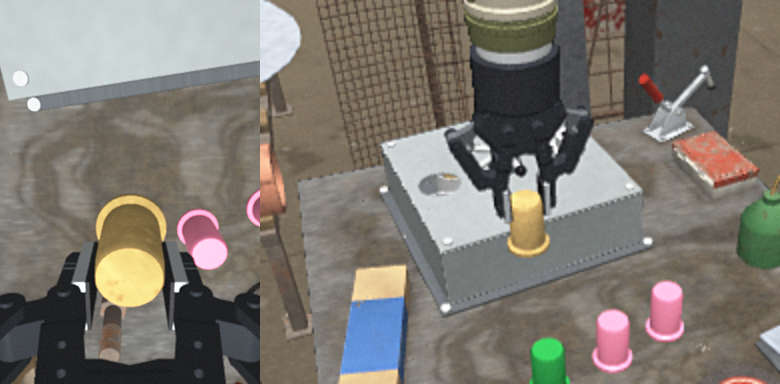

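The fitting is held upright, its foot clear of the bench. The hole leaves only 4 mm of clearance, so I'll refine its position from the saved wrist pictures, solving for a constant tool-frame bias as well.

```bash
cat > hole.py <<'E'
from h import *
from scipy.optimize import least_squares
m=r.camera_model('wrist');K=np.array(m['K']);Mt=np.array(m['mount'])
def W(p,yaw):
    y=np.deg2rad(yaw);T=np.eye(4);T[:3,:3]=[[np.cos(y),np.sin(y),0],[np.sin(y),-np.cos(y),0],[0,0,-1]];T[:3,3]=p
    C=np.linalg.inv(T@Mt);return K,C[:3,:3],C[:3,3]
def hole(im,M,g=(.4355,-.1258,.084)):
    u,v=proj(M,g);hsv=cv2.GaussianBlur(im,(3,3),0).astype(int)
    # cover colour: ring of 33-38 mm about the hole
    a=np.linspace(0,6.28,60);pts=[proj(M,np.array(g)+[.034*np.cos(t),.034*np.sin(t),0]) for t in a]
    px=np.array([hsv[int(y),int(x)] for x,y in pts if 0<=x<512 and 0<=y<384]);c=np.median(px,0)
    bad=(np.abs(hsv-c).max(2)>16).astype(np.uint8)
    k=np.zeros_like(bad);cv2.fillPoly(k,[np.array([proj(M,np.array(g)+[.031*np.cos(t),.031*np.sin(t),0]) for t in a]).astype(np.int32)],1)
    cs,_=cv2.findContours(bad*k,cv2.RETR_EXTERNAL,cv2.CHAIN_APPROX_NONE)
    h=cv2.convexHull(max(cs,key=cv2.contourArea))[:,0].astype(float)
    q=np.array([atz(M,x,y,.084) for x,y in h])[:,:2]
    f=least_squares(lambda s:np.hypot(*(q-s[:2]).T)-s[2],[g[0],g[1],.025],loss='soft_l1',f_scale=.0005)
    return f.x
E
python3 - <<'E'
from hole import *
L=[('w1',(.51908,-.11998,.23135),np.degrees(np.arctan2(-.172,-.985))),('w2',(.52086,-.1132,.15089),np.degrees(np.arctan2(-.607,-.795))),('w3',(.52082,-.11316,.08561),np.degrees(np.arctan2(.383,-.924))),('w4',(.5208,-.11322,.08546),np.degrees(np.arctan2(.991,-.132))),('w5',(.52055,-.11325,.20531),89.6)]
A=[];b=[]
for n,p,y in L:
    x=hole(cv2.imread(f'pics/{n}.png'),W(p,y));print(n,x.round(4))
    if n!='w4':
        t=np.deg2rad(y);A+=[[1,0,np.cos(t),np.sin(t)],[0,1,np.sin(t),-np.cos(t)]];b+=list(x[:2])
s=np.linalg.lstsq(np.array(A),np.array(b),rcond=None)[0];print('hole,toolbias',s.round(4),(np.array(A)@s-b).round(4))
E
```

```text
w1 [ 0.4354 -0.1265  0.0247]
w2 [ 0.4354 -0.1248  0.0254]
w3 [ 0.4351 -0.1233  0.0254]
w4 [ 0.4386 -0.1247  0.0284]
w5 [ 0.4415 -0.1166  0.0195]
hole,toolbias [ 4.408e-01 -1.234e-01  5.800e-03 -3.000e-04] [-0.0002  0.0017  0.001  -0.0024  0.0002  0.0018 -0.001  -0.0011]
```

```bash
python3 -c "
from h import *
go([.4353,-.1253,.17],187.7)"
```

```text
offset [0.1998, -0.0614, -0.0041] turn [-0.0, -0.002, -1.723]
```

>>> send_rows(offset=[[0.025, -0.008, -0.004], [0.06, -0.018, -0.004], [0.095, -0.029, -0.004], [0.13, -0.04, -0.004], [0.165, -0.05, -0.004], [0.19, -0.058, -0.004], [0.1998, -0.0614, -0.004], [0.1998, -0.0614, -0.004]], turn=[[0, 0, -0.18], [0, 0, -0.36], [0, 0, -0.54], [0, 0, -0.72], [0, 0, -0.9], [0, 0, -1.08], [0, 0, -1.26], [0, 0, -1.44]])

```text
time: 14.2
eef_pos: [0.4353, -0.1246, 0.1706]
ee_rot: [[-0.99, 0.141, -0.001], [0.141, 0.99, 0.0], [0.001, 0.0, -1.0]]
contact_force: [-0.4, 0.1, -2.7]
grip_width: 0.362
grip_force: 60.2
```

```bash
python3 -c "
from h import *
go([.4353,-.1253,.145],187.7)"
```

```text
offset [-0.0001, -0.0007, 0.0256] turn [0.0, -0.001, -0.276]
```

>>> send_rows(offset=[[0, 0, 0.01], [0, 0, 0.02], [0, -0.0005, 0.03], [0, -0.0005, 0.036], [0, -0.0005, 0.036], [0, -0.0005, 0.036], [0, -0.0005, 0.036], [0, -0.0005, 0.036]], turn=[[0, 0, -0.14], [0, 0, -0.276], [0, 0, -0.276], [0, 0, -0.276], [0, 0, -0.276], [0, 0, -0.276], [0, 0, -0.276], [0, 0, -0.276]])

```text
time: 15.2
eef_pos: [0.436, -0.1263, 0.1351]
ee_rot: [[-0.992, -0.127, 0.001], [-0.127, 0.992, -0.0], [-0.001, -0.0, -1.0]]
contact_force: [0.4, 0.3, -2.3]
grip_width: 0.357
grip_force: 60.1
```

```bash
python3 - <<'E'
from h import *
M=P('wrist');a=r.get_image('wrist');b=r.get_image('side')
s=r.state();p=np.array(s['eef_pos']);print(s['time'],p)
# overlays: predicted flange underside circle and hole rim
for c,rad,z,col in((p[:2],.021,p[2]-.037,(255,0,0)),(np.array([.4353,-.1253]),.025,.084,(0,255,0))):
    for im,Q in((a,M),(b,P('side'))):
        for t in np.linspace(0,6.28,40):
            u,v=proj(Q,[c[0]+rad*np.cos(t),c[1]+rad*np.sin(t),z]);
            if 0<=u<511 and 0<=v<383: im[int(round(v)),int(round(u))]=col
save('ha.png',np.hstack([cv2.resize(a[60:260,160:360],(400,400),interpolation=0),cv2.resize(b[100:190,150:240],(400,400),interpolation=0)]))
E
```

```text
15.3 [ 0.43591288 -0.12628589  0.13495655]
```

View pics/ha.png

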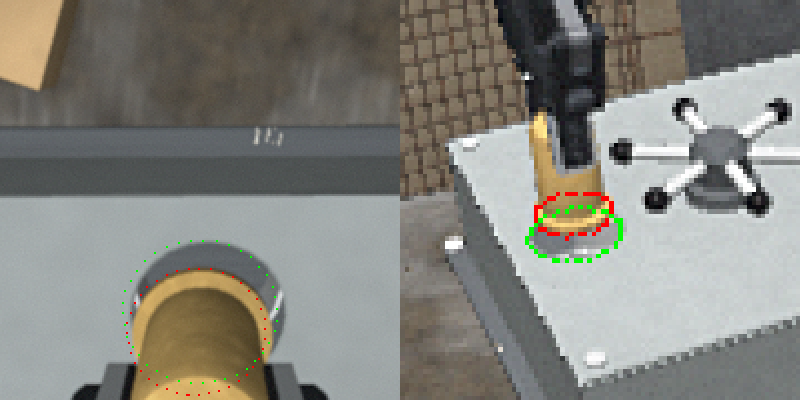

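The last picture shows the flange about 1.8 mm left of the hole centre and slightly toward −x in the tool frame. I'll correct this and lower partway.

>>> send_rows(offset=[[0.001, 0.0016, 0], [0.001, 0.0016, 0.004], [0.001, 0.0016, 0.008], [0.001, 0.0016, 0.012], [0.001, 0.0016, 0.016], [0.001, 0.0016, 0.02], [0.001, 0.0016, 0.023], [0.001, 0.0016, 0.023]], turn=[[0, 0, 0], [0, 0, 0], [0, 0, 0], [0, 0, 0], [0, 0, 0], [0, 0, 0], [0, 0, 0], [0, 0, 0]])

```text
time: 16.3
eef_pos: [0.4344, -0.1247, 0.1115]
ee_rot: [[-0.992, -0.127, -0.0], [-0.127, 0.992, 0.0], [0.0, 0.0, -1.0]]
contact_force: [0.5, -0.2, -2.5]
grip_width: 0.359
grip_force: 60.1
```

>>> send_rows(offset=[[0, 0, 0.005], [0, 0, 0.01], [0, 0, 0.015], [0, 0, 0.018], [0, 0, 0.021], [0, 0, 0.023], [0, 0, 0.024], [0, 0, 0.024]], turn=[[0, 0, 0], [0, 0, 0], [0, 0, 0], [0, 0, 0], [0, 0, 0], [0, 0, 0], [0, 0, 0], [0, 0, 0]])

```text
time: 17.3
eef_pos: [0.4346, -0.1248, 0.0878]
ee_rot: [[-0.992, -0.127, -0.0], [-0.127, 0.992, -0.0], [0.0, -0.0, -1.0]]
contact_force: [0.8, -0.0, -2.0]
grip_width: 0.364
grip_force: 60.2
```

>>> send_rows(offset=[[0, 0, 0.0005], [0, 0, 0.001], [0, 0, 0.0015], [0, 0, 0.002], [0, 0, 0.0025], [0, 0, 0.003], [0, 0, 0.003], [0, 0, 0.003]], turn=[[0, 0, 0], [0, 0, 0], [0, 0, 0], [0, 0, 0], [0, 0, 0], [0, 0, 0], [0, 0, 0], [0, 0, 0]])

```text
time: 18.3
eef_pos: [0.4346, -0.1248, 0.0848]
ee_rot: [[-0.992, -0.127, -0.0], [-0.127, 0.992, -0.0], [0.0, -0.0, -1.0]]
contact_force: [-0.3, 0.5, -2.7]
grip_width: 0.362
grip_force: 60.2
```

>>> send_rows(offset=[[0, 0, 0.0005], [0, 0, 0.001], [0, 0, 0.0015], [0, 0, 0.002], [0, 0, 0.0025], [0, 0, 0.003], [0, 0, 0.003], [0, 0, 0.003]], turn=[[0, 0, 0], [0, 0, 0], [0, 0, 0], [0, 0, 0], [0, 0, 0], [0, 0, 0], [0, 0, 0], [0, 0, 0]])

```text
time: 19.3
eef_pos: [0.4348, -0.1249, 0.082]
ee_rot: [[-0.992, -0.127, 0.0], [-0.127, 0.992, -0.0], [-0.0, -0.0, -1.0]]
contact_force: [-0.4, 0.2, 2.6]
grip_width: 0.363
grip_force: 62.9
```

The fingertips are touching the cover lightly and the foot is inside the pocket walls, so I'll release.

>>> send_rows(offset=[[0, 0, -0.001], [0, 0, -0.001], [0, 0, -0.001], [0, 0, -0.001], [0, 0, -0.001], [0, 0, -0.001], [0, 0, -0.001], [0, 0, -0.001]], turn=[[0, 0, 0], [0, 0, 0], [0, 0, 0], [0, 0, 0], [0, 0, 0], [0, 0, 0], [0, 0, 0], [0, 0, 0]], jaw=75)

```text
time: 20.3
eef_pos: [0.4346, -0.1248, 0.0828]
ee_rot: [[-0.992, -0.127, -0.0], [-0.127, 0.992, -0.0], [0.0, -0.0, -1.0]]
contact_force: [-0.3, 0.2, 0.1]
grip_width: 0.751
grip_force: 0.0
```

>>> send_rows(offset=[[0, 0, -0.01], [0, 0, -0.03], [0, 0, -0.06], [0, 0, -0.08], [0, 0, -0.08], [0, 0, -0.08], [0, 0, -0.08], [0, 0, -0.08]], turn=[[0, 0, 0], [0, 0, 0], [0, 0, 0], [0, 0, 0], [0, 0, 0], [0, 0, 0], [0, 0, 0], [0, 0, 0]])

```text
time: 21.3
eef_pos: [0.4341, -0.1246, 0.162]
ee_rot: [[-0.992, -0.127, -0.001], [-0.127, 0.992, 0.001], [0.001, 0.001, -1.0]]
contact_force: [-0.1, 0.4, -0.8]
grip_width: 0.753
grip_force: 0.0
```

```bash
python3 - <<'E'
from h import *
M=P('wrist');a=r.get_image('wrist');save('rel.png',a)
s=r.state();print(s['time'],s['eef_pos'],s['contact_force'],s['grip_width'])
hsv=cv2.cvtColor(a,cv2.COLOR_RGB2HSV)
m=((hsv[...,0]>10)&(hsv[...,0]<30)&(hsv[...,1]>110)&(hsv[...,2]>130)).astype(np.uint8)
u,v=proj(M,[.435,-.125,.08]).astype(int);k=np.zeros_like(m);k[max(0,v-70):v+70,max(0,u-70):u+70]=1
n,l,st,c=cv2.connectedComponentsWithStats(m*k)
for i in range(1,n):
    if st[i,4]>100:print(st[i],c[i],'top@.078',atz(M,*c[i],.078).round(4))
ys,xs=np.where(m*k);print('expected top px for r17', [proj(M,[.435+.017*a_,-.125+.017*b_,.078]).round() for a_,b_ in((1,0),(-1,0),(0,1),(0,-1))])
go([.5205,-.113,.15],217.7)
E
```

```text
21.35 [ 0.4342358  -0.12458249  0.16214827] [-0.01348    -0.46750666  0.93265072] 0.749201085692616
[ 238  174   44   45 1497] [258.86639947 196.91449566] top@.078 [ 0.4313 -0.1241  0.078 ]
expected top px for r17 [array([254., 222.]), array([260., 180.]), array([280., 204.]), array([234., 199.])]
offset [-0.087, 0.0005, 0.0121] turn [0.001, -0.001, -0.531]
```

The fitting shows as a round disc of the right size at seated height, so it is upright in the pocket. Now to the star for three clicks.

>>> send_rows(offset=[[-0.03, 0, 0], [-0.06, 0, 0], [-0.087, 0.0005, 0], [-0.087, 0.0005, 0.012], [-0.087, 0.0005, 0.012], [-0.087, 0.0005, 0.012], [-0.087, 0.0005, 0.012], [-0.087, 0.0005, 0.012]], turn=[[0, 0, -0.17], [0, 0, -0.35], [0, 0, -0.531], [0, 0, -0.531], [0, 0, -0.531], [0, 0, -0.531], [0, 0, -0.531], [0, 0, -0.531]], jaw=88)

```text
time: 22.35
eef_pos: [0.5207, -0.1134, 0.1512]
ee_rot: [[-0.792, -0.611, 0.001], [-0.611, 0.792, -0.0], [-0.0, -0.001, -1.0]]
contact_force: [0.3, -0.3, 0.2]
grip_width: 0.88
grip_force: 0.0
```

```bash
python3 - <<'E'
from h import *
a=r.get_image('wrist');save('st.png',a);M=P('wrist')
s=r.state();print(s['time'],s['eef_pos'],s['grip_width'])
go([.5207,-.1132,.086],217.7)
# ball check: dark blobs near predicted ball places
g=cv2.cvtColor(a,cv2.COLOR_RGB2GRAY)
for k in range(6):
    t=np.deg2rad(37.7+60*k);u,v=proj(M,[.5205+.054*np.cos(t),-.1125+.054*np.sin(t),.108]).astype(int)
    w=g[v-22:v+22,u-22:u+22];ys,xs=np.where(w<45);print(k,(u,v),len(xs),(xs.mean()+u-22,ys.mean()+v-22) if len(xs) else '')
E
```

```text
22.4 [ 0.52078205 -0.11339565  0.15118062] 0.8814847711727188
offset [-0.0, 0.0002, 0.0652] turn [-0.001, 0.0, -0.0]
0 (np.int64(259), np.int64(295)) 207 (np.float64(260.8985507246377), np.float64(297.70531400966183))
1 (np.int64(331), np.int64(260)) 581 (np.float64(340.76247848537), np.float64(265.44922547332186))
2 (np.int64(337), np.int64(180)) 342 (np.float64(339.7309941520468), np.float64(181.50877192982455))
3 (np.int64(259), np.int64(135)) 371 (np.float64(261.4636118598383), np.float64(136.27493261455527))
4 (np.int64(180), np.int64(180)) 337 (np.float64(182.91097922848664), np.float64(181.0593471810089))
5 (np.int64(187), np.int64(260)) 646 (np.float64(178.6749226006192), np.float64(265.4907120743034))
```

The star is in the same pose as before. Descending, then three 60° twists.

>>> send_rows(offset=[[0, 0, 0.02], [0, 0, 0.035], [0, 0, 0.048], [0, 0, 0.058], [0, 0, 0.065], [0, 0, 0.065], [0, 0, 0.065], [0, 0, 0.065]], turn=[[0, 0, 0], [0, 0, 0], [0, 0, 0], [0, 0, 0], [0, 0, 0], [0, 0, 0], [0, 0, 0], [0, 0, 0]])

```text
time: 23.4
eef_pos: [0.5212, -0.1134, 0.0863]
ee_rot: [[-0.791, -0.612, 0.001], [-0.612, 0.791, -0.0], [-0.0, -0.001, -1.0]]
contact_force: [0.3, 0.1, 0.3]
grip_width: 0.88
grip_force: 0.0
```

>>> send_rows(offset=[[0, 0, 0], [0, 0, 0], [0, 0, 0], [0, 0, 0], [0, 0, 0], [0, 0, 0], [0, 0, 0], [0, 0, 0]], turn=[[0, 0, 0.15], [0, 0, 0.3], [0, 0, 0.45], [0, 0, 0.6], [0, 0, 0.75], [0, 0, 0.9], [0, 0, 1.047], [0, 0, 1.047]])

```text
time: 24.4
eef_pos: [0.5211, -0.1133, 0.0861]
ee_rot: [[-0.926, 0.378, 0.001], [0.378, 0.926, -0.0], [-0.001, -0.0, -1.0]]
contact_force: [0.5, -0.7, 0.4]
grip_width: 0.88
grip_force: 0.0
```

>>> send_rows(offset=[[0, 0, 0], [0, 0, 0], [0, 0, 0], [0, 0, 0], [0, 0, 0], [0, 0, 0], [0, 0, 0], [0, 0, 0]], turn=[[0, 0, 0.15], [0, 0, 0.3], [0, 0, 0.45], [0, 0, 0.6], [0, 0, 0.75], [0, 0, 0.9], [0, 0, 1.047], [0, 0, 1.047]])

```text
time: 25.4
eef_pos: [0.5212, -0.1133, 0.086]
ee_rot: [[-0.139, 0.99, 0.001], [0.99, 0.139, -0.0], [-0.001, 0.001, -1.0]]
contact_force: [0.8, 0.3, 0.8]
grip_width: 0.879
grip_force: 0.0
```

>>> send_rows(offset=[[0, 0, 0], [0, 0, 0], [0, 0, 0], [0, 0, 0], [0, 0, 0], [0, 0, 0], [0, 0, 0], [0, 0, 0]], turn=[[0, 0, 0.15], [0, 0, 0.3], [0, 0, 0.45], [0, 0, 0.6], [0, 0, 0.75], [0, 0, 0.9], [0, 0, 1.047], [0, 0, 1.047]])

```text
time: 26.4
eef_pos: [0.5212, -0.1134, 0.0859]
ee_rot: [[0.788, 0.616, 0.001], [0.616, -0.788, -0.0], [0.0, 0.001, -1.0]]
contact_force: [0.1, -0.5, -0.4]
grip_width: 0.878
grip_force: 0.0
```

>>> send_rows(offset=[[0, 0, -0.03], [0, 0, -0.07], [0, 0, -0.12], [0, 0, -0.12], [0, 0, -0.12], [0, 0, -0.12], [0, 0, -0.12], [0, 0, -0.12]], turn=[[0, 0, 0], [0, 0, 0], [0, 0, 0], [0, 0, -0.18], [0, 0, -0.36], [0, 0, -0.54], [0, 0, -0.72], [0, 0, -0.9]])

```text
time: 27.4
eef_pos: [0.521, -0.1135, 0.2059]
ee_rot: [[0.0, 1.0, 0.0], [1.0, -0.0, -0.0], [-0.0, 0.0, -1.0]]
contact_force: [-0.4, -0.7, 0.5]
grip_width: 0.884
grip_force: 0.0
```

```bash
python3 - <<'E'
from h import *
a=r.get_image('wrist');save('fin.png',a);M=P('wrist')
s=r.state();print(s['time'],s['eef_pos'],s['contact_force'])
b=cv2.cvtColor(cv2.imread('pics/w5.png'),cv2.COLOR_BGR2RGB)
g=cv2.cvtColor(a,cv2.COLOR_RGB2GRAY);g0=cv2.cvtColor(b,cv2.COLOR_RGB2GRAY)
for c in((249,123),(317,151),(322,216),(270,254),(208,232),(194,168)):
    o=[]
    for q in(g0,g):
        w=q[c[1]-16:c[1]+16,c[0]-16:c[0]+16];ys,xs=np.where(w<45);o.append((len(xs),round(xs.mean()+c[0]-16,1),round(ys.mean()+c[1]-16,1)) if len(xs) else None)
    print(o)
print('hole colour',b[190:202,157:169].mean((0,1)),a[190:202,157:169].mean((0,1)))
E
```

```text
27.45 [ 0.52099291 -0.11342118  0.20588707] [0.17638315 0.49695635 0.05139112]
[(212, np.float64(248.6), np.float64(123.1)), (209, np.float64(248.5), np.float64(122.6))]
[(201, np.float64(316.2), np.float64(149.8)), (195, np.float64(315.8), np.float64(149.8))]
[(152, np.float64(322.9), np.float64(216.1)), (151, np.float64(322.0), np.float64(216.0))]
[(126, np.float64(269.5), np.float64(254.4)), (123, np.float64(268.3), np.float64(253.7))]
[(140, np.float64(207.0), np.float64(232.1)), (139, np.float64(206.2), np.float64(231.2))]
[(183, np.float64(193.4), np.float64(167.8)), (187, np.float64(193.0), np.float64(167.0))]
hole colour [79.85416667 82.47916667 83.97916667] [217.61111111 165.41666667  67.40972222]
```

```bash
python3 -c "
from h import *
print(r.job_done())"
```

```text
the job is handed in; nothing more can be done
None
```

The job is handed in. The empty pocket came up at the third click, judged by the wrist camera rather than by feeling down the hole. The brass fitting went in upright there, and the table was then turned three clicks more, into a detent with the fitting's pocket under the drill bush. The cover hides that pocket, so I couldn't see the fitting there at the end. I never touched the hole saw or the big bolt.

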